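# Level the drying shelf

## Task

The little drying shelf must stand level before cemented soles are laid on it: lay the spirit level lengthwise on the middle of the shelf's board and let go of it, then turn the bar knob of the shelf's levelling foot so that the bubble stands between its two lines while the spirit level is pressed firmly down. The foot stands on soft rubber that lifts the empty board, so only the reading with the board pressed fully down counts. Finish while still holding the spirit level pressed down with the bubble centred, so that the lock nut can be tightened, and do not disturb the loose things around.

Things in the scene. Friction and masses are not known exactly. Their poses are not given: they have to be found in the camera images.
- level_center (a point): centre of the spirit level (half-way up): an aluminium bar 180 mm long, 26 mm wide, 42 mm tall, 330 g, black end caps, loose on the bench, standing on its narrow long side. Axes: x along its length, z up. The vial lies in a window in the middle of its top edge (x -30 to 30 mm), its upper side flush with the top edge; below the window the bar is solid up to 27 mm above its underside, outside the window it is full height. It may be laid either way round.
- bubble (a joint): position of the pale bubble along the spirit level's own x axis (m): 0 between the two black lines of the vial, -0.012 and +0.012 at the vial's ends. It moves towards the higher end, about 1.8 mm for each mrad of slope, and takes about 2 s to settle. It touches a line when 2 mm off centre.
- board_top (a point): middle of the top face of the shelf's board, about 60 mm above the bench. Axes: z up, y along the board: +y towards the pivoted end, -y towards the levelling foot. The board (plywood, aluminium edging, fixed on a grey steel base) is 124 mm (x) by 276 mm (y), flat, open above, and pivots about a line along x, 130 mm to +y of this point and 16 mm below it.
- shelf_lift (a joint): how far the board is lifted off its lowest seat by the soft rubber under its foot (rad): 0 pressed fully down, 0.0077 lifted (2.3 mm at the foot), as it is when empty or carrying the spirit level alone. Pressing the level in the middle of the board with about 5 N brings it fully down, and so does pressing the knob down with about 4 N; it rises again when let go.
- knob_grip (a point): point on the axis of the levelling foot's knob, on the board's -y axis 170 mm from the middle of the board and about 34 mm above its top face, at the height to grip: a black upright bar 56 mm long, 16 mm thick, 38 mm tall (this point is 21 mm above the bar's lower edge and 17 mm below its top), over a round hub of 32 mm diameter. Axes: x along the bar, y across its thickness, z up.
- foot_knob (a joint): angle of the knob (rad), grows clockwise seen from above, range -2.6 to 2.6; it stays where it is left. Clockwise raises the foot's end of the board: 4.24 mrad of slope for each radian, which moves the bubble by 7.6 mm. The shelf stands on an uneven place, so the knob angle at which the board is level differs each time (0.6 to 1.6 rad of turning from the start).
- tack_tin: round open tin of tacks, 68 mm across, 24 mm high, loose bystander; origin under its centre
- tape_roll_3: roll of masking tape lying flat, 108 mm across, 36 mm high, loose bystander; origin under its centre
- wax_block: small block of wax, 34 x 52 x 20 mm, loose bystander; origin under its centre

How it is judged (in metres and radians):
On the way:
1. the spirit level lies lengthwise on the middle of the board, let go (z of level_center in the frame of board_top between 0.016 and 0.025 m and x of level_center in the frame of board_top between -0.04 and 0.04 m and y of level_center in the frame of board_top between -0.045 and 0.045 m and angle between the x axis of level_center and the y axis of board_top, either way round below 0.2 rad and contact force between each of the arm, the fingers and spirit_level below 0.1 N), for 0.2 s.
At the end, for the whole second after the job is handed in: the spirit level lies flat and lengthwise (within 0.2 rad) on the middle of the board (within 40 mm across, 45 mm along); the fingers press it with more than 3 N; the board is pressed down on its foot (within 1 mrad) and level (within 2 mrad); the bubble is within 2.2 mm of the centre of its lines (z of level_center in the frame of board_top between 0.016 and 0.025 m and x of level_center in the frame of board_top between -0.04 and 0.04 m and y of level_center in the frame of board_top between -0.045 and 0.045 m and angle between the x axis of level_center and the y axis of board_top, either way round below 0.2 rad and value of joint bubble between -0.0022 and 0.0022 m and angle between board_top's own z axis and vertical below 0.002 rad and value of joint shelf_lift below 0.001 rad and contact force between anything else and spirit_level above 2 N and contact force between the fingers and spirit_level above 3 N); the arm keeps its last pose, push and grip.
It fails at once if a loose bystander is shoved away by more than 25 mm (distance of any of tack_tin, tape_roll_3, wax_block from where it was at the start of the episode above 0.025 m).
It also fails if it takes over 67 s, if anything falls off the work surface, if the arm or the gripper's body presses on something with over 40 N, if the wrist force passes 120 N, or if a joint passes its speed limit or range.

## Robot

A 6-joint arm with a two-finger parallel gripper is mounted at the origin on a cart in front of the work surface, level with it; the furniture and walls round the work are solid. World frame = base frame: x ahead of the robot, y to its left, z up, the work surface at z = 0. Lengths are in m, angles in degrees, forces in N, time in s.
With the tool pointing down it reaches from about 0.4 to 0.825 m from the base axis. Payload 7 kg.
Tool frame: the origin (TCP) lies midway between the tips of the shut fingers; the grasp point (between the pads) lies 19 mm behind it; z points along the fingers, y is the direction in which the jaws open and shut (so a half turn about z gives the same grasp; the last joint's range is limited). The gripper opens to 88 mm and grips with 3 to 60 N. Pads are 19 mm wide; open, the fingers measure 130 mm over their backs; the gripper's body (78 mm by 193 mm) begins 47 mm behind the grasp point.
Start: joints at [-59.181, 20.546, 0.682, 0, -70.136, -16.507], TCP at [0.167, -0.654, 0.227] pointing down, gripper open.
Joint ranges: [-176.03, 176.03], [-82.01, 121.73], [-58.28, 71.71], [-173.87, 95.51], [-174.79, -0.11], [-173.66, 173.66]. Speed limits (degrees/s): [136.94, 136.94, 172.46, 180, 180, 180].

## Interface

Orientations are given as a 3x3 rotation matrix whose columns are the frame's x, y, z axes.
In Python, from rig import robot gives the robot as it stands. Calls block until the motion is done:
- robot.goto(position, orientation): joint-space move of the TCP to a pose.
- robot.servo_line(position, ori=None, speed=0.15): straight line of the TCP; ori=None keeps the orientation; speed is the mean speed in m/s.
- robot.movej(angles): joint-space move.
- robot.move_gripper(opening): opening from 0.0 (shut) to 1.0 (fully open); the grip force is fixed at half the most; returns when the fingers have stopped.
- robot.dwell(seconds).
- robot.ik(position, orientation): joint angles nearest the present ones, or None.
- robot.grab_frame(name): name is "scene" or "side" or "wrist"; returns (picture, depth): 400x640x3 uint8, red, green, blue; 400x640 float32, m along the optical axis (not along the pixel's ray), 0 where there is no reading.
- robot.camera_info(name): a dict with "vfov" (degrees; the focal length in pixels is half the picture's height over the tangent of half this angle, whatever the lens; pixels are square), "cx", "cy" (the principal point, pixels), "view" (4x4, takes a point from world to camera coordinates); the wrist camera has in their place "T_tool_cam" (4x4, takes a point from camera to tool coordinates, whose origin is the TCP and whose axes are the flange's). Camera axes: x right, y down, z forward; pixel columns grow to the right and rows downward; lengths in m; the calibration is good to about 2 mm. A picture is of the moment at which its call begins: read the wrist's pose just before it. camera_info takes no time and is no camera call.
A pose or a line that the arm cannot do raises robot.Unreachable and nothing moves.
- robot.job_done(): hands the job in, once; it reports no verdict.
Readings, each from a call of its own:
- robot.read_t(): time.
- robot.read_qpos(): joint angles.
- robot.read_qvel(): joint speeds.
- robot.read_effort(): joint torques, N m.
- robot.read_position(): TCP position.
- robot.read_tcp_rot(): TCP orientation.
- robot.read_force(): force on the tool from outside, world axes, zero at the start.
- robot.read_ft_torque(): the same for the moment, N m.
- robot.read_grip_width(): opening from 0.0 (shut) to 1.0 (fully open).
Only numpy, scipy, OpenCV 4.12 (cv2) and the standard library are available. Lean on these libraries where they do the work, as an engineer would, in place of code of your own. Each camera call takes 0.05 s, during which the arm holds its last target.

## Working session

There is one attempt and no reset: what is moved stays moved. The work goes in short steps, each a Python script; the robot and the scene stay as the last script left them, time stands still between calls to the robot, and variables do not carry over. Pictures are saved under pics/ and viewed, and the job is handed in when it is done.

```bash
ls; mkdir -p pics; python3 - <<'E'
from rig import robot
import cv2,numpy as np
print(robot.read_t(),robot.read_position(),robot.read_tcp_rot(),robot.read_force())
for n in("scene","side","wrist"):
    p,d=robot.grab_frame(n); cv2.imwrite(f"pics/a_{n}.png",p[:,:,::-1]); np.savez(f"a_{n}.npz",p=p,d=d)
    print(n,robot.camera_info(n))
E
```

```text
pics
0.0 [ 0.16670519 -0.65357912  0.22561222] [[-9.69000706e-01 -2.47057299e-01 -5.67961056e-04]
 [-2.47057902e-01  9.68999407e-01  1.59452150e-03]
 [ 1.56415751e-04  1.68541173e-03 -9.99998567e-01]] [-0.55133596  0.20826976 -0.0322949 ]
scene {'vfov': 44.311411780175085, 'cx': 315.5810640527255, 'cy': 208.75190895623516, 'view': array([[-0.87352107, -0.48629754, -0.02180928,  0.37837574],
       [-0.29300511,  0.56103694, -0.77419995,  0.35672011],
       [ 0.38872734, -0.66988973, -0.63256525,  1.02755415],
       [ 0.        ,  0.        ,  0.        ,  1.        ]])}
side {'vfov': 47.31790263101941, 'cx': 319.8085047848901, 'cy': 200.10306770844593, 'view': array([[-0.99947591, -0.02868532, -0.01500224,  0.56202443],
       [-0.00635482,  0.62828597, -0.77795653,  0.21578597],
       [ 0.03174163, -0.77745347, -0.62813897,  1.05333871],
       [ 0.        ,  0.        ,  0.        ,  1.        ]])}
wrist {'vfov': 64.97451438814358, 'cx': 323.48150458510236, 'cy': 207.3678149025873, 'T_tool_cam': array([[ 2.00668243e-04, -9.63442653e-01, -2.67914564e-01,
         7.23031808e-02],
       [ 9.99999950e-01,  2.58830512e-04, -1.81774822e-04,
         7.61805137e-05],
       [ 2.44474081e-04, -2.67914514e-01,  9.63442657e-01,
        -1.59356870e-01],
       [ 0.00000000e+00,  0.00000000e+00,  0.00000000e+00,
         1.00000000e+00]])}
```

View pics/a_scene.png

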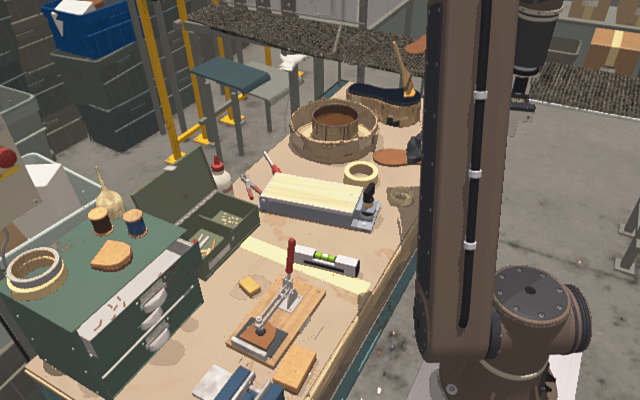

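View pics/a_side.png

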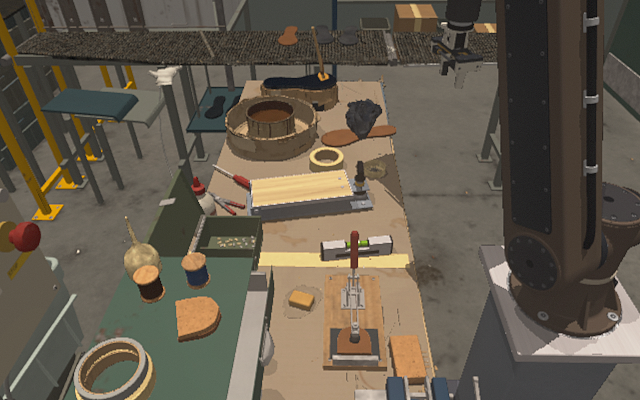

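View pics/a_wrist.png

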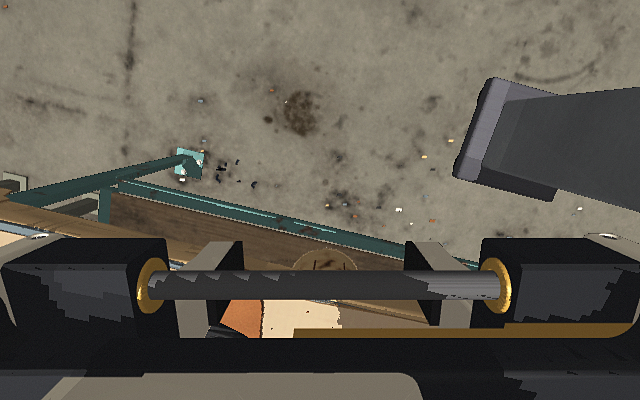

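The scene shows the shelf around (315,200), its knob at (369,195), the level at (327,260), and a toggle clamp with a red handle just in front of the level. Next I'll compute world coordinates.

```bash
cat > h.py <<'E'
import numpy as np,cv2
from rig import robot
def K(ci): return 200/np.tan(np.radians(ci['vfov'])/2)
def c2w(n,pos=None,R=None):
    ci=robot.camera_info(n)
    if n!='wrist': return np.linalg.inv(ci['view'])
    T=np.eye(4);T[:3,:3]=R;T[:3,3]=pos
    return T@ci['T_tool_cam']
def cloud(n,d,pos=None,R=None):
    ci=robot.camera_info(n);f=K(ci);v,u=np.mgrid[0:400,0:640]
    P=np.stack([(u-ci['cx'])/f*d,(v-ci['cy'])/f*d,d],-1)
    T=c2w(n,pos,R); return P@T[:3,:3].T+T[:3,3]
def ray(n,u,v,z,pos=None,R=None):
    ci=robot.camera_info(n);f=K(ci);T=c2w(n,pos,R)
    d=T[:3,:3]@np.array([(u-ci['cx'])/f,(v-ci['cy'])/f,1]);o=T[:3,3]
    return o+d*(z-o[2])/d[2]
def proj(n,p,pos=None,R=None):
    ci=robot.camera_info(n);f=K(ci);q=np.linalg.inv(c2w(n,pos,R))@np.append(p,1)
    return f*q[0]/q[2]+ci['cx'],f*q[1]/q[2]+ci['cy']
E
python3 - <<'E'
from h import *
for n in("scene","side"):
    z=np.load(f"a_{n}.npz");W=cloud(n,z['d']);p=z['p']
    pts={'scene':[(320,195),(268,178),(260,208),(356,212),(365,190),(369,190),(300,257),(327,257),(355,266),(291,250),(250,285),(361,172),(400,195),(290,290)],
     'side':[(300,188),(255,177),(250,205),(350,175),(358,201),(360,168),(361,185),(326,250),(357,240),(388,243),(354,240),(353,255),(301,300),(326,158),(376,168)]}[n]
    for u,v in pts: print(n,u,v,W[v,u].round(3),p[v,u])
    c=p[130:330,200:440] if n=='side' else p[150:320,220:440]
    c=cv2.resize(c,None,fx=3,fy=3,interpolation=cv2.INTER_CUBIC)
    cv2.imwrite(f"pics/b_{n}.png",c[:,:,::-1])
E
```

```text
scene 320 195 [ 0.59  -0.312  0.063] [246 235 184]
scene 268 178 [ 0.825 -0.383  0.001] [216 187 157]
scene 260 208 [ 0.749 -0.228  0.015] [91 90 94]
scene 356 212 [ 0.489 -0.345  0.014] [84 83 88]
scene 365 190 [ 0.457 -0.328  0.116] [57 53 54]
scene 369 190 [ 0.448 -0.334  0.116] [50 47 51]
scene 300 257 [0.036 0.672 0.934] [123 115 113]
scene 327 257 [ 0.463 -0.116  0.041] [149 189  70]
scene 355 266 [ 0.386 -0.121  0.041] [178 165 162]
scene 291 250 [0.482 0.017 0.172] [112  42  36]
scene 250 285 [0.594 0.043 0.024] [242 203 122]
scene 361 172 [ 0.57  -0.554 -0.   ] [113  94  73]
scene 400 195 [ 0.406 -0.483  0.011] [93 87 79]
scene 290 290 [0.476 0.043 0.068] [200 189 179]
side 300 188 [ 0.626 -0.317  0.06 ] [232 198 137]
side 255 177 [ 0.779 -0.452 -0.001] [170 144 116]
side 250 205 [ 0.769 -0.295  0.015] [152 152 154]
side 350 175 [ 0.481 -0.464 -0.001] [174 150 117]
side 358 201 [ 0.462 -0.316  0.015] [147 146 145]
side 360 168 [ 0.459 -0.342  0.111] [58 51 47]
side 361 185 [ 0.454 -0.339  0.055] [118  91  45]
side 326 250 [ 0.549 -0.097  0.037] [97 87 80]
side 357 240 [0.482 0.016 0.18 ] [82 36 30]
side 388 243 [ 0.396 -0.117  0.043] [84 77 71]
side 354 240 [0.489 0.018 0.182] [96 52 40]
side 353 255 [0.49  0.025 0.146] [98 55 43]
side 301 300 [0.603 0.044 0.02 ] [214 160  89]
side 326 158 [ 0.558 -0.555  0.002] [84 68 50]
side 376 168 [ 0.397 -0.502  0.   ] [114  98  77]
```

View pics/b_side.png

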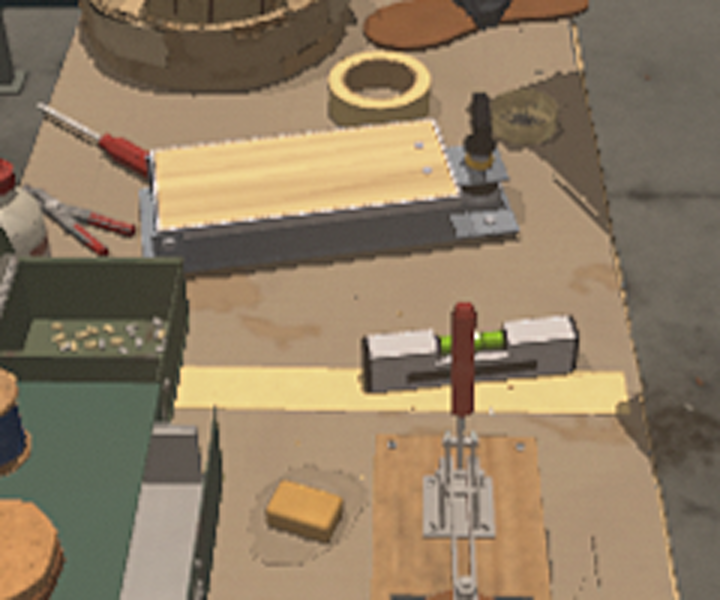

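View pics/b_scene.png

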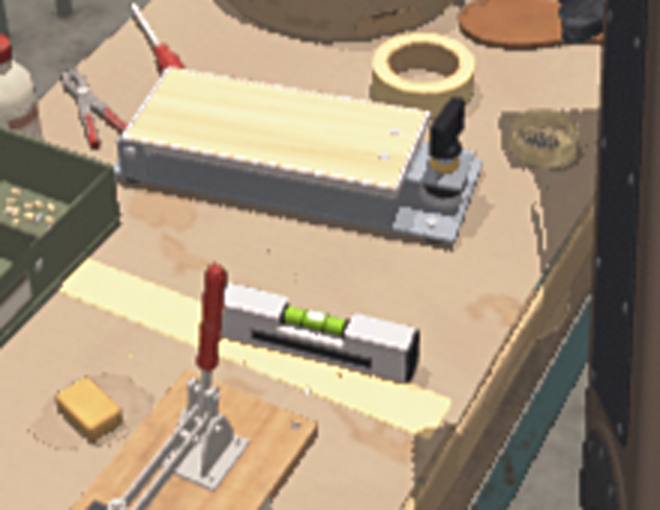

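```bash
python3 - <<'E'
from h import *
def fit(P,name):
    q=P[:,:2].astype(np.float32); c,s,a=cv2.minAreaRect(q); box=cv2.boxPoints((c,s,a))
    i=np.argmax([np.linalg.norm(box[0]-box[1]),np.linalg.norm(box[1]-box[2])]);e=box[i+1]-box[i]
    print(name,len(P),'c',np.round(c,4),'s',np.round(s,4),'ang',np.degrees(np.arctan2(e[1],e[0])).round(2),'z med/max',np.median(P[:,2]).round(4),P[:,2].max().round(4))
    if len(P)<40: print(P.round(3).tolist())
for n in("scene","side"):
    z=np.load(f"a_{n}.npz");W=cloud(n,z['d']);p=z['p'].astype(int)
    x,y,h=W[...,0],W[...,1],W[...,2]
    def big(m):
        k,l,st,_=cv2.connectedComponentsWithStats(m.astype(np.uint8)); j=1+np.argmax(st[1:,4]); return l==j
    m=big((abs(h-.06)<.012)&(x>.44)&(x<.8)&(y<-.15)&(y>-.45))
    fit(W[m],n+' board');q=W[m];A=np.c_[q[:,:2],np.ones(len(q))];print('plane',np.linalg.lstsq(A,q[:,2],rcond=None)[0])
    m=big((abs(h-.042)<.008)&(x>.34)&(x<.6)&(y<-.05)&(y>-.17)); fit(W[m],n+' level')
    m=(h>.078)&(h<.15)&(x>.41)&(x<.5)&(y<-.25)&(y>-.42); fit(W[m],n+' knob')
    if n=='side':
        pass
    m=(h>.078)&(h<.15)&(x>.41)&(x<.5)&(y<-.25)&(y>-.42)&(h>.106);fit(W[m],n+' knobtop')
    m=big((abs(h-.036)<.005)&(x>.4)&(x<.7)&(y<-.36)&(y>-.6)); fit(W[m],n+' tape')
    m=(h>.04)&(x>.42)&(x<.53)&(y>-.06)&(y<.08); fit(W[m],n+' clamp')
E
```

```text
scene board 2909 c [ 0.6002 -0.323 ] s [0.3316 0.1339] ang 11.28 z med/max 0.0615 0.0716
plane [ 0.01262884 -0.02040502  0.04660725]
scene level 541 c [ 0.4696 -0.119 ] s [0.1763 0.0302] ang 9.1 z med/max 0.0423 0.0491
scene knob 172 c [ 0.4521 -0.3486] s [0.0221 0.0583] ang -88.96 z med/max 0.1037 0.1183
scene knobtop 81 c [ 0.4553 -0.3491] s [0.0158 0.057 ] ang -88.12 z med/max 0.1128 0.1183
scene tape 346 c [ 0.5529 -0.5127] s [0.1077 0.111 ] ang -84.01 z med/max 0.0368 0.041
scene clamp 608 c [0.4849 0.0413] s [0.0775 0.0319] ang 80.35 z med/max 0.0918 0.2
side board 3164 c [ 0.6023 -0.3223] s [0.336  0.1312] ang 11.08 z med/max 0.0608 0.0718
plane [ 0.00918069 -0.02173356  0.04755675]
side level 283 c [ 0.4289 -0.128 ] s [0.0854 0.0323] ang 6.89 z med/max 0.0416 0.0466
side knob 129 c [ 0.4601 -0.3506] s [0.0183 0.0621] ang -89.96 z med/max 0.109 0.116
side knobtop 76 c [ 0.4595 -0.3512] s [0.0161 0.0613] ang -88.01 z med/max 0.1117 0.116
side tape 334 c [ 0.5585 -0.5131] s [0.1087 0.1047] ang 89.6 z med/max 0.0359 0.0409
side clamp 579 c [0.4887 0.0417] s [0.0763 0.0328] ang 87.44 z med/max 0.1172 0.1969
```

```bash
cat >> h.py <<'E'
def Rd(yaw):
    a=np.radians(yaw);c,s=np.cos(a),np.sin(a)
    return np.array([[c,s,0],[s,-c,0],[0,0,-1.]])
def snap(name):
    pos=robot.read_position();R=robot.read_tcp_rot();p,d=robot.grab_frame("wrist")
    np.savez(name+".npz",p=p,d=d,pos=pos,R=R);cv2.imwrite(f"pics/{name}.png",p[:,:,::-1]);return p,d,pos,R
E
python3 - <<'E'
from h import *
robot.goto([.49,-.17,.24],Rd(189)); print(robot.read_t(),robot.read_qpos())
p,d,pos,R=snap("w1"); print(pos)
W=cloud("wrist",d,pos,R);np.save("w1W.npy",W)
print(proj("wrist",[.47,-.119,.042],pos,R),proj("wrist",[.457,-.35,.115],pos,R))
E
```

```text
2.2417 [ 2.50654647e+00  5.22511693e+00 -1.76108548e+01  4.58135631e-03
 -6.71729326e+01 -8.35488204e+01]
[ 0.48992543 -0.17056488  0.23995273]
(np.float64(370.58919297984187), np.float64(174.9115964632582)) (np.float64(128.4351032558957), np.float64(133.9298642824396))
```

View pics/w1.png

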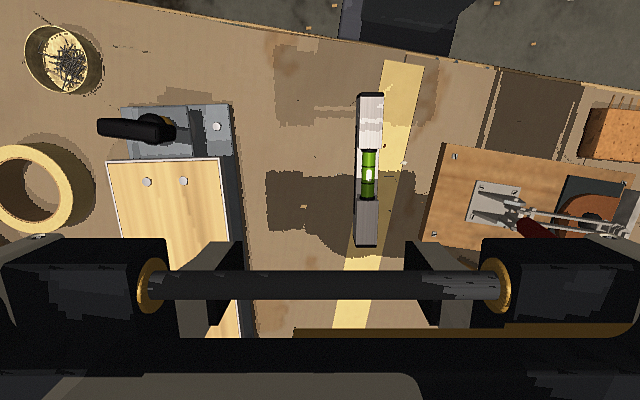

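The level fills cols 356–383, rows 92–247. The knob bar is at cols 97–175, row ~130, the board corner at (106,160), and the tape and tin are on the left. Refining the level and knob poses from the wrist depth.

```bash
python3 - <<'E'
from h import *
z=np.load("w1.npz");p=z['p'].astype(int);W=np.load("w1W.npy");x,y,h=W[...,0],W[...,1],W[...,2];pos,R=z['pos'],z['R']
def fit(m,name):
    P=W[m];q=P[:,:2].astype(np.float32); c,s,a=cv2.minAreaRect(q); box=cv2.boxPoints((c,s,a))
    i=np.argmax([np.linalg.norm(box[0]-box[1]),np.linalg.norm(box[1]-box[2])]);e=box[i+1]-box[i]
    print(name,len(P),np.round(c,4),np.round(s,4),np.degrees(np.arctan2(e[1],e[0])).round(2),np.median(P[:,2]).round(4))
fit((abs(h-.042)<.006)&(x>.34)&(x<.6)&(y<-.05)&(y>-.17),'level')
k=(h>.09)&(x>.41)&(x<.5)&(y<-.25)&(y>-.42);fit(k,'knob');fit(k&(h>.108),'knobtop')
wood=(p[...,0]>170)&(p[...,0]-p[...,2]>50)&(abs(h-.06)<.012)&(x>.44)&(y<-.18)&(y>-.42)
fit(wood,'wood vis')
q=W[wood];print(np.linalg.lstsq(np.c_[q[:,:2],np.ones(len(q))],q[:,2],rcond=None)[0])
# left/right edges of wood per row
L=[];Rr=[]
for v in range(170,236,4):
    u=np.where(wood[v])[0]
    if len(u): L.append(ray("wrist",u[0],v,.0605,pos,R));Rr.append(ray("wrist",u[-1],v,.0605,pos,R))
for E in(np.array(L),np.array(Rr)):
    f=np.polyfit(E[:,0],E[:,1],1);print('edge ang',np.degrees(np.arctan(f[0])),'y at .5',np.polyval(f,.5))
B=np.array([ray("wrist",u,np.where(wood[:,u])[0][0],.0605,pos,R) for u in range(115,215,5)])
f=np.polyfit(B[:,1],B[:,0],1);print('end ang',np.degrees(np.arctan(f[0])),B.mean(0))
for n in("scene","side"):
    zz=np.load(f"a_{n}.npz");V=cloud(n,zz['d']);pp=zz['p'].astype(int);H=V[...,2]
    m=(pp[...,0]>190)&(pp[...,0]-pp[...,2]>45)&(abs(H-.06)<.008)&(V[...,0]>.44)&(V[...,1]<-.18)&(V[...,1]>-.45)
    c,s,a=cv2.minAreaRect(V[m][:,:2].astype(np.float32));print(n,c,s,a)
E
```

```text
level 3121 [ 0.47   -0.1216] [0.1788 0.0262] 8.84 0.0431
knob 3385 [ 0.4606 -0.3137] [0.132  0.0241] 80.82 0.3146
knobtop 3142 [ 0.4606 -0.3137] [0.132  0.0241] 80.82 0.3164
wood vis 9572 [ 0.5976 -0.3255] [0.2232 0.1201] 10.75 0.0622
[-0.00399902 -0.00104017  0.06401338]
edge ang 11.00229152599238 y at .5 -0.40509319519808085
edge ang 11.139939084750088 y at .5 -0.2847923713606992
end ang -10.770407832938288 [ 0.48884198 -0.34628205  0.0605    ]
scene (0.624008297920227, -0.31688883900642395) (0.2758680582046509, 0.13240160048007965) 10.42259407043457
side (0.6251782774925232, -0.3192422389984131) (0.27246662974357605, 0.12818987667560577) 10.971823692321777
```

```bash
python3 - <<'E'
from h import *
try:
    R=Rd(188.84)
    robot.goto([.470,-.1216,.075],R); print(robot.read_force())
    robot.servo_line([.470,-.1216,.009],speed=.1)
    print(robot.read_t(),robot.read_position(),robot.read_force())
    robot.move_gripper(0.2); print('grip',robot.read_grip_width(),26/88)
    robot.servo_line([.470,-.1216,.13],speed=.15)
    print(robot.read_t(),robot.read_position(),robot.read_force(),robot.read_grip_width())
    snap("w2")
except Exception as e: print(repr(e))
E
```

```text
[ 0.63717775  0.28469194 -0.44084156]
3.825 [ 0.47067217 -0.12164892  0.00965325] [0.06187298 0.360328   0.29626502]
grip 0.2961526691579023 0.29545454545454547
5.7833 [ 0.46915296 -0.12158635  0.1290351 ] [-0.17627202  0.48776011 -3.06225655] 0.29430362934898235
```

View pics/w2.png

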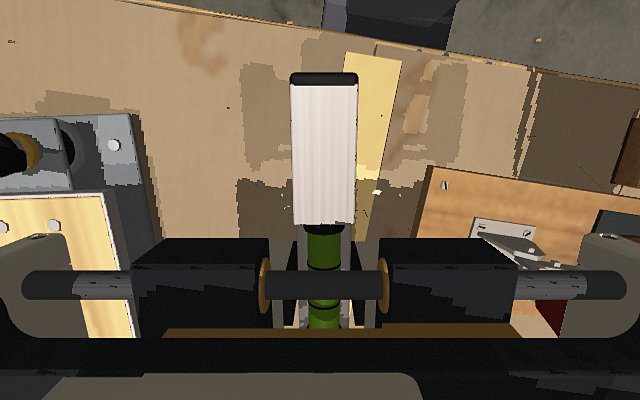

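The level is held squarely, with the bar at cols 290–358 and the vial below row 228. Placing it now.

```bash
python3 - <<'E'
from h import *
try:
    R=Rd(191);c=[.6245,-.3185]
    robot.goto(c+[.13],R)
    robot.servo_line(c+[.076],speed=.12)
    z=.076; f0=robot.read_force()[2]
    while z>.064:
        z-=.001; robot.servo_line(c+[z],speed=.03)
        f=robot.read_force()[2]
        if f-f0>1.5: break
    print(robot.read_t(),z,f0,f,robot.read_position())
    robot.move_gripper(0.75)
    robot.servo_line(c+[.135],speed=.15)
    # press point 45mm to +board dir
    b=np.array([np.cos(np.radians(11)),np.sin(np.radians(11))]);q=np.array(c)+.047*b
    robot.move_gripper(0.0)
    robot.goto([*q,.135],R); print(robot.read_t(),robot.read_position(),robot.read_force(),robot.read_grip_width())
    snap("w3")
    p,d=robot.grab_frame("side");cv2.imwrite("pics/s3.png",p[:,:,::-1])
except Exception as e: print(repr(e))
E
```

```text
9.1667 0.06899999999999999 -2.643355232320957 -0.0017503185373575064 [ 0.62468719 -0.31860076  0.06936004]
12.0667 [ 0.67157627 -0.30901378  0.13424935] [-0.87805126  0.63601294 -0.0640671 ] 0.002279519762251035
```

View pics/w3.png

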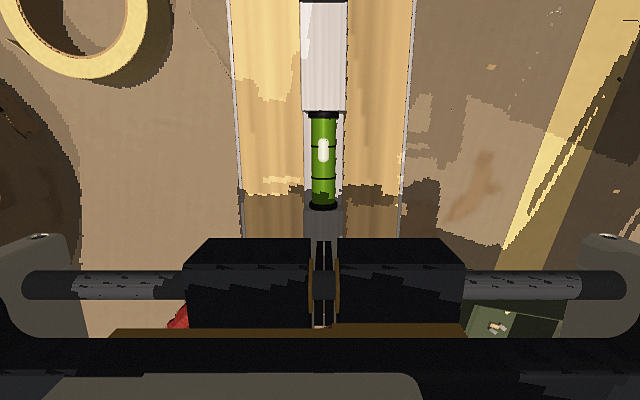

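The level is centred on the board. Vial lines are at rows ~147 and 178, and the bubble at ~151 (foot side, unpressed). Pressing now.

```bash
cat >> h.py <<'E'
c0=np.array([.6245,-.3185]);b=np.array([np.cos(np.radians(11)),np.sin(np.radians(11))])
def press(q,z0=.108,target=14,zmin=.085):
    p=robot.read_position()
    robot.servo_line([*q,z0],speed=.12); z=z0; f0=robot.read_force()[2]
    while z>zmin:
        f=robot.read_force()[2]
        if f>target: break
        z-=.0015 if f<3 else .0007
        robot.servo_line([*q,z],speed=.03)
    print('press',robot.read_t(),'f0',f0,'z',z,robot.read_position(),robot.read_force()); return z
def bubble(name):
    p,d,pos,R=snap(name); S=p.astype(int)
    hsv=cv2.cvtColor(p,cv2.COLOR_RGB2HSV)
    g=((hsv[...,0]>30)&(hsv[...,0]<50)&(hsv[...,1]>130)&(hsv[...,2]>50)).astype(np.uint8)
    g[:100]=0;g[230:]=0;g[:,:280]=0;g[:,360:]=0
    v,u=np.where(g);print('green rows',v.min(),v.max(),'cols',u.min(),u.max(),pos)
    u0=int(np.median(u))
    prof=p[max(0,v.min()-3):v.max()+4,u0-3:u0+4].astype(int).mean(1)
    cv2.imwrite(f"pics/{name}_c.png",cv2.resize(p[90:240,250:400],None,fx=4,fy=4,interpolation=cv2.INTER_CUBIC)[:,:,::-1])
    for i,r in enumerate(prof): print(max(0,v.min()-3)+i,r.astype(int),end=' ')
    print()
E
python3 - <<'E'
from h import *
try:
    press(c0+.047*b); robot.dwell(2.3); print(robot.read_force()); bubble("w4"); print(robot.read_t())
except Exception as e: print(repr(e))
E
```

```text
press 14.2917 f0 1.0050782248895032 z 0.09909999999999998 [ 0.67060792 -0.31011225  0.10163013] [-4.77950756  0.95167803 14.3805432 ]
[-5.8658451   1.64042151 14.81953272]
green rows 119 220 cols 309 338 [ 0.67060767 -0.31010088  0.10162093]
116 [36 34 35] 117 [34 31 33] 118 [16 12 20] 119 [33 45 11] 120 [132 174  48] 121 [130 172  46] 122 [126 167  44] 123 [126 167  46] 124 [126 166  45] 125 [126 167  45] 126 [126 166  46] 127 [126 167  46] 128 [126 167  45] 129 [126 166  45] 130 [126 166  44] 131 [123 164  43] 132 [125 166  44] 133 [124 166  44] 134 [125 167  46] 135 [123 165  44] 136 [123 165  43] 137 [124 165  44] 138 [124 165  43] 139 [123 164  43] 140 [124 164  43] 141 [123 164  42] 142 [123 163  42] 143 [123 164  42] 144 [123 163  42] 145 [123 163  42] 146 [123 163  42] 147 [122 162  41] 148 [122 163  42] 149 [122 162  42] 150 [124 166  43] 151 [124 168  42] 152 [55 70 23] 153 [ 6  2 15] 154 [56 72 24] 155 [132 178  43] 156 [122 164  42] 157 [122 162  42] 158 [120 161  42] 159 [119 161  41] 160 [119 161  41] 161 [118 159  39] 162 [119 160  40] 163 [118 160  39] 164 [118 159  4
[... 298 characters left out ...]
9 235 216] 182 [239 236 217] 183 [238 235 216] 184 [238 236 216] 185 [239 235 216] 186 [238 235 216] 187 [239 235 216] 188 [238 235 216] 189 [238 235 217] 190 [238 236 217] 191 [238 236 216] 192 [238 235 216] 193 [239 235 216] 194 [235 232 210] 195 [233 228 205] 196 [229 221 200] 197 [194 195 155] 198 [107 152  25] 199 [ 99 140  27] 200 [52 75 15] 201 [58 82 15] 202 [61 86 19] 203 [60 85 18] 204 [38 54 10] 205 [41 58 13] 206 [42 59 12] 207 [41 59 12] 208 [41 59 12] 209 [41 59 11] 210 [41 58 11] 211 [43 60 13] 212 [41 58 11] 213 [41 59 10] 214 [42 60 13] 215 [42 59 12] 216 [41 59 10] 217 [41 59 12] 218 [41 59 12] 219 [42 60 11] 220 [43 61 12] 221 [20 26  8] 222 [6 4 8] 223 [ 8  9 10] 
16.6417
```

View pics/w4_c.png

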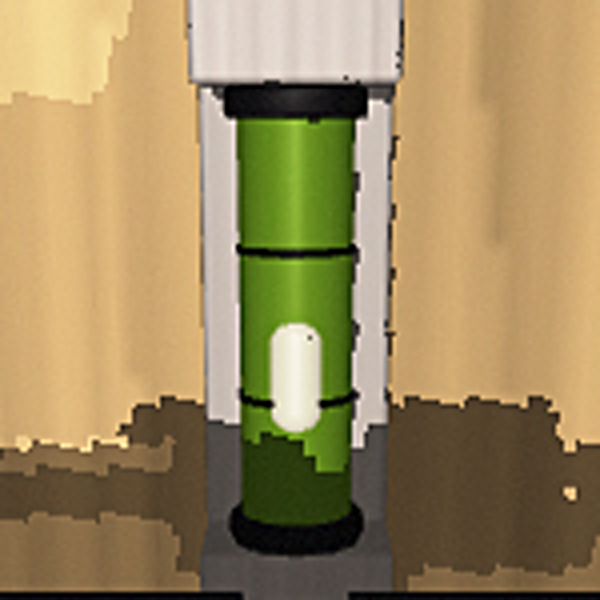

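```bash
python3 - <<'E'
from h import *
for n,rows in(("w3",(112,147,151,178,208)),("w4",(118,153,170.5,197.5,184,190,222))):
    z=np.load(n+".npz");
    if n=="w3":
        print([tuple(x) for x in z['p'][130:168,323].tolist()])
    for z0 in(.100,.104):
        print(n,z0,[(r,round(float((ray("wrist",323,r,z0,z['pos'],z['R'])[:2]-c0)@b)*1000,1)) for r in rows])
E
```

```text
[(148, 187, 61), (145, 185, 59), (144, 185, 57), (145, 184, 59), (146, 184, 59), (143, 183, 55), (140, 180, 51), (139, 178, 52), (195, 204, 137), (243, 236, 222), (246, 243, 230), (248, 248, 237), (247, 249, 239), (247, 249, 239), (247, 249, 239), (246, 248, 237), (247, 249, 238), (247, 249, 238), (247, 249, 238), (247, 249, 237), (246, 248, 237), (247, 249, 237), (247, 248, 237), (246, 248, 237), (246, 248, 236), (247, 249, 237), (247, 248, 237), (247, 248, 236), (248, 247, 236), (240, 236, 216), (233, 228, 205), (226, 216, 198), (162, 179, 97), (129, 171, 41), (136, 176, 50), (132, 172, 49), (131, 173, 48), (132, 172, 47)]
w3 0.1 [(112, -28.9), (147, -8.5), (151, -6.1), (178, 10.5), (208, 30.0)]
w3 0.104 [(112, -28.8), (147, -8.8), (151, -6.5), (178, 9.8), (208, 28.8)]
w4 0.1 [(118, -26.4), (153, -9.3), (170.5, -0.4), (197.5, 13.9), (184, 6.7), (190, 9.9), (222, 27.5)]
w4 0.104 [(118, -26.4), (153, -9.7), (170.5, -1.0), (197.5, 12.9), (184, 5.9), (190, 9.0), (222, 26.2)]
```

```bash
python3 - <<'E'
from h import *
z=np.load("w1.npz");p=z['p'];W=np.load("w1W.npy");x,y,h=W[...,0],W[...,1],W[...,2]
m=(h>.104)&(h<.14)&(x>.40)&(x<.51)&(y<-.28)&(y>-.42);c,s,a=cv2.minAreaRect(W[m][:,:2].astype(np.float32));print(m.sum(),c,s,a,np.median(h[m]))
vx,vy,_,_=cv2.fitLine(W[m][:,:2].astype(np.float32),cv2.DIST_L2,0,.01,.01).ravel();print(np.degrees(np.arctan2(vy,vx)))
cv2.imwrite("pics/kn.png",cv2.resize(p[90:170,70:250],None,fx=4,fy=4,interpolation=cv2.INTER_CUBIC)[:,:,::-1])
k=c0-.17*b;print(k)
for yaw in(-87,-135,93,45):print(yaw,robot.ik([*k,.076],Rd(yaw)))
E
```

```text
1210 (0.45452114939689636, -0.3520049750804901) (0.016246898099780083, 0.05637350678443909) 1.358836054801941 0.11299864549936148
-88.82923
[ 0.45762338 -0.35093753]
-87 [-18.05774409  19.50087365 -22.77247321   0.         -47.72665313
  21.05774409]
-135 [-18.05774409  19.50087365 -22.77247321   0.         -47.72665313
 -26.94225591]
93 [ -18.05774409   19.50087365  -22.77247321    0.          -47.72665313
 -158.94225591]
45 [-18.05774409  19.50087365 -22.77247321   0.         -47.72665313
 153.05774409]
```

View pics/kn.png

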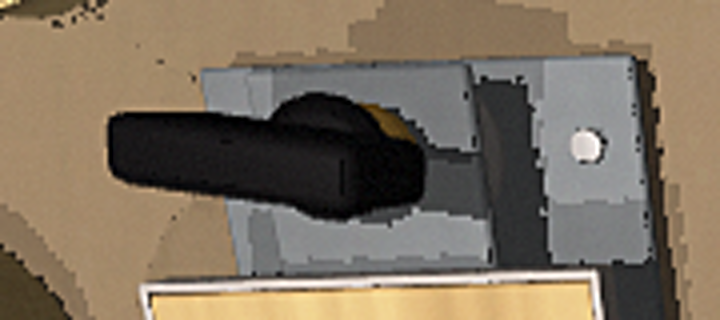

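Knob bar yaw is −88.7°, centred at (0.456, −0.351). Turning it 48° clockwise.

```bash
cat >> h.py <<'E'
kc=np.array([.4562,-.3512])
def yaw(): R=robot.read_tcp_rot(); return np.degrees(np.arctan2(R[1,0],R[0,0]))
def turn(y0,dy,zc=.077):
    robot.goto([*kc,.145],Rd(y0)); 
    if robot.read_grip_width()<.4: robot.move_gripper(.5)
    robot.servo_line([*kc,zc],speed=.12); print('at',robot.read_t(),robot.read_position(),robot.read_force())
    robot.move_gripper(.1); print('grip',robot.read_grip_width(),16/88,yaw(),robot.read_force())
    n=int(np.ceil(abs(dy)/16))
    for i in range(1,n+1): robot.goto([*kc,zc],Rd(y0+dy*i/n))
    robot.dwell(.2)
    print('turned',robot.read_t(),yaw(),robot.read_position(),robot.read_force(),robot.read_ft_torque(),robot.read_grip_width())
E
python3 - <<'E'
from h import *
try:
    q=c0+.047*b
    robot.servo_line([*q,.15],speed=.15)
    turn(-88.7,-47.9)
    snap("w5")
    robot.move_gripper(.5); robot.servo_line([*kc,.15],speed=.15); print(robot.read_t(),yaw())
    p,d,pos,R=snap("w6");W=cloud("wrist",d,pos,R);x,y,h=W[...,0],W[...,1],W[...,2]
    m=(h>.1)&(h<.125)&(abs(x-kc[0])<.05)&(abs(y-kc[1])<.05);c,s,a=cv2.minAreaRect(W[m][:,:2].astype(np.float32));print(m.sum(),c,s,a)
except Exception as e: print(repr(e))
E
```

```text
at 20.125 [ 0.45661343 -0.35145364  0.07745461] [0.20736248 0.10618805 0.30863762]
grip 0.1787917823204296 0.18181818181818182 -88.7216414037587 [-4.85895894 -1.60351436  2.93622674]
turned 22.025 -136.00810034802555 [ 0.45564934 -0.35125185  0.07693768] [-5.053766   -0.96606289  2.86499422] [-0.58808198  1.93012154 -0.033267  ] 0.18006947701345474
23.4083 -136.61831285366048
1939 (0.4540645480155945, -0.35316532850265503) (0.05509090796113014, 0.016027558594942093) 44.00447082519531
```

View pics/w6.png

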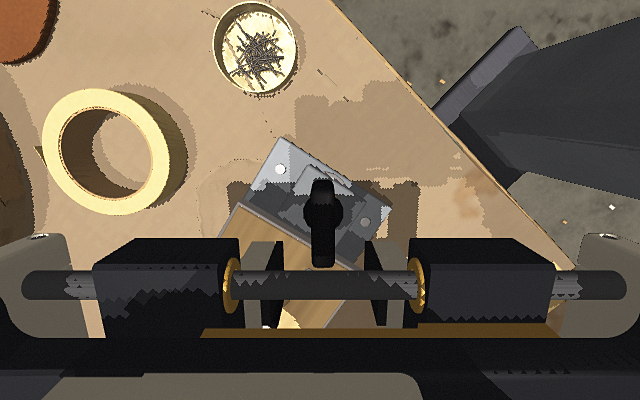

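The knob bar is now upright in the wrist view at (322,220), at yaw −136. The tin and tape haven't moved. Going back to press and read.

```bash
python3 - <<'E'
from h import *
try:
    q=c0+.047*b
    robot.move_gripper(0.0)
    robot.goto([*q,.135],Rd(191)); 
    press(q); robot.dwell(2.3); print(robot.read_force()); bubble("w7"); print(robot.read_t())
except Exception as e: print(repr(e))
E
```

```text
press 27.5917 f0 0.4021711750118268 z 0.09919999999999997 [ 0.67060959 -0.3101439   0.10189867] [-5.91521513  1.27539544 14.58071219]
[-6.18700493  1.80657222 15.00624998]
green rows 120 221 cols 309 337 [ 0.67060477 -0.31013429  0.10190236]
117 [37 33 35] 118 [27 23 29] 119 [21 25 14] 120 [ 98 132  35] 121 [136 179  49] 122 [129 170  47] 123 [127 168  46] 124 [128 168  46] 125 [127 168  45] 126 [126 168  44] 127 [126 167  45] 128 [126 166  45] 129 [125 166  44] 130 [126 167  46] 131 [125 167  44] 132 [127 167  45] 133 [126 167  45] 134 [126 166  45] 135 [125 165  44] 136 [124 166  44] 137 [126 166  44] 138 [125 165  44] 139 [125 166  44] 140 [124 165  44] 141 [124 165  43] 142 [124 164  43] 143 [124 165  43] 144 [123 163  43] 145 [124 164  42] 146 [123 164  42] 147 [122 163  42] 148 [122 163  42] 149 [122 163  41] 150 [122 164  42] 151 [126 169  43] 152 [128 173  42] 153 [0 0 8] 154 [23 27 18] 155 [104 140  37] 156 [127 171  42] 157 [116 160  34] 158 [124 162  52] 159 [210 211 169] 160 [241 233 216] 161 [209 205 184] 162 [244 241 224] 163 [241 238 220] 164 [239 237 218] 165 [240 237
[... 289 characters left out ...]
217] 182 [239 236 217] 183 [235 231 209] 184 [232 227 203] 185 [226 218 197] 186 [172 181 121] 187 [103 150  21] 188 [112 155  33] 189 [118 161  37] 190 [119 165  37] 191 [0 0 3] 192 [26 36 14] 193 [127 174  40] 194 [116 158  36] 195 [113 154  35] 196 [112 153  35] 197 [113 156  36] 198 [114 157  36] 199 [ 91 126  29] 200 [44 62 12] 201 [50 70 15] 202 [50 72 13] 203 [52 73 15] 204 [40 57 12] 205 [43 60 14] 206 [41 58 10] 207 [43 59 13] 208 [42 59 12] 209 [41 59 11] 210 [41 59 12] 211 [42 60 14] 212 [42 60 13] 213 [42 60 13] 214 [41 58 11] 215 [40 58 11] 216 [41 58 10] 217 [43 59 13] 218 [41 58 12] 219 [41 59 13] 220 [42 61 11] 221 [42 62 10] 222 [2 0 6] 223 [11 11 13] 224 [ 9  8 10] 
29.9417
```

View pics/w7_c.png

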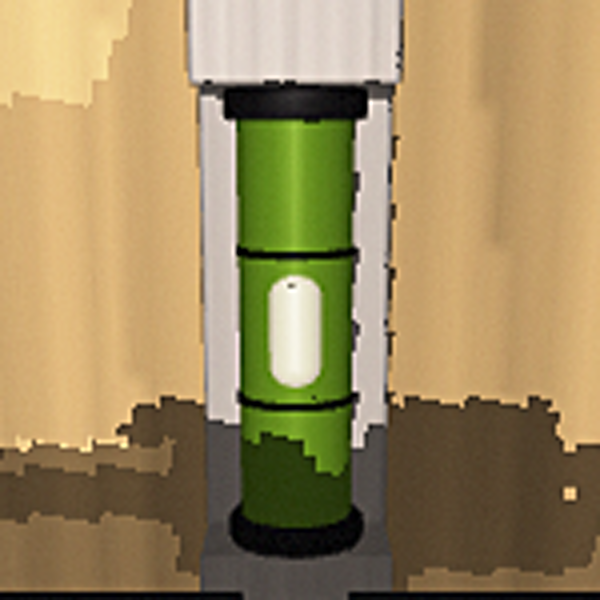

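The bubble spans rows 158.7–186.2, midway between the lines at 153.4 and 191.3. I'll confirm it's steady, then hand in.

```bash
python3 - <<'E'
from h import *
robot.dwell(.8); print(robot.read_force()); p,d,pos,R=snap("w8")
r=p[140:200,323].astype(int); w=np.where(r[:,2]>140)[0]+140; print('bubble',w.min(),w.max(),robot.read_t())
if 156<=w.min()<=161 and 184<=w.max()<=189: robot.job_done(); print('done')
E
```

```text
[-5.50361714  2.21704998 15.13621903]
bubble 159 185 30.7917
the job is handed in; nothing more can be done
done
```

The job is handed in at about 31 s (limit 67 s), with the arm still pressing the level down and the bubble centred.

- **Placing:** I laid the spirit level lengthwise on the middle of the board and let go of it.
- **First reading:** Pressed down with about 15 N, the bubble stood about 6.4 mm towards the pivoted end.
- **Turning:** I turned the knob 48° clockwise. Afterwards the wrist camera showed the bar at the intended angle, to within about 1°.
- **Last checks:** Pressed again at about 15 N, the bubble stayed steady at picture rows 159–185. That is about 0.2 mm off midway between the lines at 153.4 and 191.3.
- **Bystanders:** The tin and tape roll appeared unmoved in the last picture that showed them, just after the turn. I did not look at the wax block again, but the arm did not go near it.

No check failed or disagreed. That the board is fully down rests on the pressing force, about twice what is needed at that spot; I did not measure the lift directly.

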